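Stand the big bolts up for a thread check, then box them

TASK

Box up the big hex bolts that lie on the bench. First swing the lid of the small steel chest back until it rests on its stop. Then tip every bolt up until it stands on its head, threads up, on the bench: lift its threaded end and let the head pivot on the bench, do not hoist it up lying flat. When all of them stand there together for a look at their threads, lower each one, head down, upright into a compartment of its own, and shut the lid fully.

Things in the scene. Friction and masses are not known exactly. Their poses are not given: they have to be found in the camera images.
- bolt1_mid (a point): Big plain steel hex bolt, 96 mm long, 0.4 kg: head 36 mm across flats (42 over corners), 15 mm high; round threaded shank 24 mm thick. This point is on its axis, 48 mm from either end; its x axis runs from head to thread tip. It starts lying on a flat of the head and the thread tip; standing on its head it has x up and the point 48 mm over the bench. May be absent
- bolt2_mid (a point): Another big hex bolt, the same as bolt1, with the same point and axes. May be absent. Held lightly (about 8 N) near its thread tip, a bolt turns between the finger pads as that end is lifted
- bolt3_mid (a point): Another big hex bolt, the same as bolt1, with the same point and axes. May be absent. The bench's front edge is at x = 0.394; the racks behind it begin at x = 0.588 (right, y below -0.1) and x = 0.60 (left, y over 0.01), with a gap between them, and are taller than the work
- chest_mid (a point): Dark blue sheet-steel bolt chest, 2.2 kg, loose on the bench, 58 mm deep (its x), 192 mm wide (its y), 70 mm high to the rim without the lid. This point is the middle of the chest, 35 mm over the bench; x points to its back (the hinge side), y to its left, z up. Its inside is parted along y into three compartments (cell1 to cell3). A bolt standing in it reaches 29 mm over the rim
- cell1 (a point): Middle of the floor of the chest's right-hand compartment, 3 mm over the bench. Axes as chest_mid. Every compartment is 52 mm (x) by 60 mm (y) inside; the partitions are 3 mm plywood and end 58 mm over the bench, the outer walls are 3 mm steel and end at the rim, 70 mm over the bench
- cell2 (a point): Middle of the floor of the chest's middle compartment, 63 mm from cell1. Axes as chest_mid
- cell3 (a point): Middle of the floor of the chest's left-hand compartment, 63 mm from cell2. Axes as chest_mid
- lid_knob (a point): Centre of the black ball knob, 25 mm in diameter, on a thin stem 32 mm in front of the front wall of the chest's lid; lid shut, it is 12 mm above the rim. The lid is a cover 38 mm high, as wide and deep as the chest (the shut chest is 108 mm high). As the lid opens the knob swings up and back round lid_hinge on a radius of 91 mm. Axes fixed to the lid, those of chest_mid when shut
- lid_hinge (a point): Middle of the lid's hinge line, at the top of the chest's back wall, 70 mm over the bench and 29 mm behind chest_mid; its y axis is the hinge line
- lid (a joint): Lid angle in rad: 0 shut, growing as it swings up and back; at 1.75 it rests on the stop brackets behind the chest. The hinge is damped; left alone the lid sinks shut from below about 1.0 and sinks back on its stop from above that. Raising it takes 1 to 3 N at the knob

How it is judged:
By the outcome, as a careful person would: the job done as asked, in the order asked, and still so for the second after the job is handed in, with the robot touching nothing.
Of bolt1, bolt2, bolt3 only 2 to 3 are there at a start; the rules pass over those that are not, and their reading is None.
At some moment in a run one of chest may be knocked a few centimetres aside while the robot is not near it.
Once in a run the grip may slacken for a moment while it holds something.
It also fails if it takes over 210 s, if anything falls off the work surface, if the arm or the gripper's body presses on something with over 40 N, if the wrist force passes 120 N, or if a joint passes its speed limit or range.

ROBOT

A 6-joint arm with a two-finger parallel gripper is mounted at the origin on a cart in front of the work surface, level with it; the furniture and walls round the work are solid. World frame = base frame: x ahead of the robot, y to its left, z up, the work surface at z = 0. Lengths are in mm, angles in rad, forces in N, time in s.
With the tool pointing down it reaches from about 350 to 775 mm from the base axis. Payload 7.3 kg.
Tool frame: the origin (TCP) lies midway between the tips of the shut fingers; the grasp point (between the pads) lies 19 mm behind it; z points along the fingers, y is the line along which they close (so a half turn about z gives the same grasp; the last joint's range is limited). The gripper opens to 92 mm and grips with 3 to 60 N. Pads are 19 mm wide; open, the fingers measure 130 mm over their backs; the gripper's body (75 mm by 190 mm) begins 47 mm behind the grasp point.
Start: joints at [-1.268, 0.342, 1.524, -0, 1.275, -0.146], TCP at [227.813, -473.018, 226.741] pointing down, gripper open.
Joint ranges: [-2.53, 2.53], [-0.77, 2.02], [0.04, 2.7], [-1, 4.14], [0.28, 2.66], [-3.11, 3.11]. Speed limits (rad/s): [2.57, 2.57, 3.14, 3.14, 3.14, 3.14].

INTERFACE

Orientations are given as [roll, pitch, yaw] about the fixed x, y, z axes, in that order (R = Rz(yaw) Ry(pitch) Rx(roll)).
In Python, from plant import bot gives the robot as it stands.
- The arm moves only by the tool jog_arm, never from a script. Its arguments are lists of equal length, an entry for each row: "dp": the shift along the tool's x, y, z in m, a list of three; "twist": the turn about the tool's z in degrees. A call has 1 to 10 rows; each row shifts and turns the commanded pose from where the row before left it, along the tool's axes as they then stand; what a row does not reach is not made up. A row lasts 1/8 s, in which the tool goes at most 62.5 mm and 10.7 degrees, less where a joint would pass 70% of its speed; a pose out of reach is approached as far as the arm can. A call is refused whole if a number of a shift passes 0.0625 or a number of a turn 10.7, either way. A call with a gripper value outside its range is refused whole. "jaw" is the finger opening in m, from 0 to 0.0918, set as the call begins (left out, the last holds). The fingers move at their own pace and stop on an object; the grip force is fixed at half the most. Time passes only in rows, so rows that do not move let the fingers close. It gives the time, the measured TCP pose, the force, the opening and the grip force at its end, in the units of the state.
- bot.get_obs(): the state, without advancing time (a new reading comes with each control period).
- bot.capture(name): name is "side" or "top"; returns the picture (384x512x3 uint8, blue, green, red); there is no depth.
- bot.camera_params(name): a dict with "fx", "fy", "cx", "cy" (pixels), "k1" (the pictures are not rectified: a ray, as slopes to the right and down, at radius r is drawn at 1 + k1 r^2 times it, then the intrinsics apply), "R" (3x3) and "t" (3): a world point X has camera coordinates R X + t. Camera axes: x right, y down, z forward; pixel columns grow to the right and rows downward; lengths in mm; the calibration is good to about 2 mm. A picture is of the moment at which its call begins. camera_params takes no time and is no camera call.
- bot.close_job(): hands the job in; it is judged then, once.
Trained networks look in the newest picture that a camera, given by its name, has taken for a name from the list of things; names that differ only in an ending like _2 or _b are one class to them, and where a whole thing is asked for, a point or a joint stands for the part that bears it (a point fixed in the world has none). Each returns a list of dicts, best first, with "confidence" (0 to 1); they miss things now and then, are a little off and sometimes report something else, mostly with a low value. They report only what shows in the picture. A call takes as long as a camera call.
- bot.find_in(camera, label): "bbox" ([centre column, centre row, width, height] in pixels, round what is visible of it).
- bot.masks_of(camera, label): "pixels" (384x512 bool, what is visible of it) and "bbox" ([centre column, centre row, width, height] in pixels, round what is visible of it).
The state is a dict: "time": time; "joint_positions": joint angles; "dq": joint speeds; "tau": joint torques, N m; "tool_pos": TCP position; "tcp_rot": TCP orientation; "contact_force": force on the tool from outside, world axes, zero at the start; "moment": the same for the moment, N m; "grip_width": finger opening in mm; "finger_force": force on a finger pad.
Only numpy, scipy, OpenCV 4.12 (cv2) and the standard library are available. Lean on these libraries where they do the work, as an engineer would, in place of code of your own. Each camera call takes 0.05 s, during which the arm holds its last target. There are 200 camera calls.

## Working session

There is one attempt and no reset: what is moved stays moved. The work goes in short steps, Python scripts to look and compute and a tool call to move; the robot and the scene stay as the last step left them, time stands still between calls to the robot, and variables do not carry over. Pictures are saved under pics/ and viewed, at most 14 in all, crops included, and the job is handed in when it is done.

Besides the shell and the picture viewer there is one more tool, called after "Request:" as name([rows], argument=value, ...), one row to a line, values as JSON. jog_arm: Moves the arm, as the interface text tells. Its arguments: {"type":"object","properties":{"dp":{"type":"array"},"twist":{"type":"array"},"jaw":{"type":"number"}},"required":["dp","twist"]}

```bash
ls; mkdir -p pics
python3 - <<'E'
from plant import bot
import cv2
o=bot.get_obs();print({k:(v if not hasattr(v,'round') else v) for k,v in o.items()})
ims=[]
for n in("side","top"):
    im=bot.capture(n);cv2.imwrite(f"pics/{n}0.png",im);p=bot.camera_params(n);print(n,p)
    for l in("bolt1_mid","chest_mid","lid_knob"):
        for d in bot.find_in(n,l): print(n,l,[round(float(x)) for x in d["bbox"]],round(d["confidence"],2))
    ims.append(im)
E
```

```text
pics
{'time': 0.0, 'joint_positions': array([-1.26803996e+00,  3.42692134e-01,  1.52503769e+00, -7.96648875e-06,
        1.27540077e+00, -1.46000550e-01]), 'dq': array([ 0.00028913,  0.0002872 ,  0.0001443 ,  0.00020966, -0.00021027,
       -0.00237618]), 'tau': array([-7.55896945e-04, -4.31244206e+01, -2.44226092e+01,  7.15351151e-02,
        5.58750762e-02, -1.20217610e-04]), 'tool_pos': array([ 227.6605864 , -472.60612871,  226.05363045]), 'tcp_rot': array([-3.14006997e+00, -2.16206172e-04,  4.48759072e-01]), 'contact_force': array([-0.52229256, -0.36831113, -0.55731641]), 'moment': array([0.02760272, 0.00347034, 0.04429516]), 'finger_force': 0.0, 'grip_width': 91.3092306534459}
side {'fx': 419.0420167091146, 'fy': 419.0420167091146, 'cx': 250.37804564277215, 'cy': 188.44231172122784, 'k1': -0.1518862227101619, 'R': array([[-0.8870867 , -0.46129106,  0.01696305],
       [-0.3149364 ,  0.57795452, -0.75285034],
       [ 0.33747926, -0.67318581, -0.65797311]]), 't': array([ 404.79839049,  201.00821844, 1173.59564386])}
side bolt1_mid [253, 197, 25, 18] 0.49
side chest_mid [208, 236, 55, 73] 0.57
side lid_knob [206, 231, 56, 60] 0.77
top {'fx': 408.8387290441417, 'fy': 408.8387290441417, 'cx': 250.33099786112408, 'cy': 193.12684200586523, 'k1': -0.002641862087318253, 'R': array([[-0.02881972, -0.99915894, -0.02916898],
       [-0.98799957,  0.03290347, -0.15091125],
       [ 0.15174408,  0.02446972, -0.98811688]]), 't': array([  29.56766589,  464.88727401, 1033.21510235])}
top bolt1_mid [269, 198, 36, 16] 0.91
top chest_mid [169, 195, 82, 49] 0.91
top lid_knob [168, 198, 82, 43] 0.88
top lid_knob [270, 198, 38, 20] 0.37
```

View pics/side0.png

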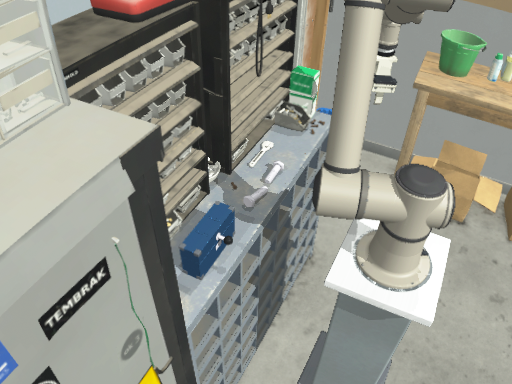

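View pics/top0.png

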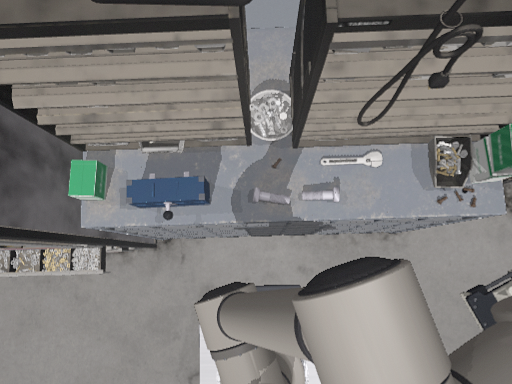

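The side view shows the blue chest at about (208,238) with its knob at (228,240), and two bolts at about (272,173) and (255,197). The top view shows the chest at (168,192), the knob at (168,214), and bolts at (271,197) and (320,195).

```bash
cat > h.py <<'E'
import numpy as np,cv2
from scipy.optimize import least_squares
from plant import bot
P={n:bot.camera_params(n) for n in("side","top")}
def proj(n,X):
    p=P[n];c=np.asarray(p["R"])@np.asarray(X,float)+p["t"];s=c[:2]/c[2];s=s*(1+p["k1"]*(s@s))
    return np.array([p["fx"]*s[0]+p["cx"],p["fy"]*s[1]+p["cy"]])
def ray(n,uv):
    p=P[n];d=np.array([(uv[0]-p["cx"])/p["fx"],(uv[1]-p["cy"])/p["fy"]]);s=d.copy()
    for _ in range(20): s=d/(1+p["k1"]*(s@s))
    R=np.asarray(p["R"]);return -R.T@p["t"],R.T@np.array([s[0],s[1],1])
def atz(n,uv,z):
    o,d=ray(n,uv);return o+d*(z-o[2])/d[2]
def tri(us,ut):
    g=atz("top",ut,30)
    r=least_squares(lambda X:np.r_[proj("side",X)-us,proj("top",X)-ut],g);return r.x,np.abs(r.fun).max()
def crop(n,im,box,k,fn):
    a,b,c,d=box;cv2.imwrite(fn,cv2.resize(im[b:d,a:c],None,fx=k,fy=k,interpolation=cv2.INTER_CUBIC))
E
python3 - <<'E'
from h import *
t=cv2.imread("pics/top0.png");s=cv2.imread("pics/side0.png")
a=cv2.resize(t[165:235,110:370],None,fx=3,fy=3,interpolation=2)
b=cv2.resize(s[150:290,160:300],None,fx=2.7,fy=2.7,interpolation=2)
o=np.zeros((600,780,3),np.uint8);o[:210]=a;o[215:215+378,:378]=b[:378,:378];cv2.imwrite("pics/c0.png",o)
for n in("side","top"):
    bot.capture(n)
    for l in("bolt1_mid","chest_mid","lid_knob"):
        for d in bot.masks_of(n,l):
            m=d["pixels"];ys,xs=np.nonzero(m);c=np.array([xs.mean(),ys.mean()]);w,v=np.linalg.eigh(np.cov(np.c_[xs,ys].T))
            ax=v[:,1];q=(np.c_[xs,ys]-c)@ax;print(n,l,round(d["confidence"],2),m.sum(),c.round(1),"ends",(c+ax*q.min()).round(1),(c+ax*q.max()).round(1))
print(atz("top",(168,214),82),proj("side",atz("top",(168,214),82)))
E
```

```text
side bolt1_mid 0.8 238 [254.4 196.6] ends [266.5 187.3] [244.3 204.4]
side bolt1_mid 0.55 2597 [207.7 239.9] ends [230.1 204.2] [186.6 273.4]
side chest_mid 0.96 2745 [207.7 239.8] ends [230.1 204.8] [185.8 274.1]
side lid_knob 0.94 1774 [208.1 231.7] ends [230.5 204.7] [185.6 258.8]
top bolt1_mid 0.53 335 [269.4 197. ] ends [289.1 200.1] [253.4 194.5]
top chest_mid 0.56 2470 [168.3 192.6] ends [209.8 191.5] [126.8 193.7]
top lid_knob 0.93 2043 [166.3 191.8] ends [205.9 189.9] [126.7 193.7]
[412.64154711 220.94074513  82.        ] [227.1245015  240.01488849]
```

View pics/c0.png

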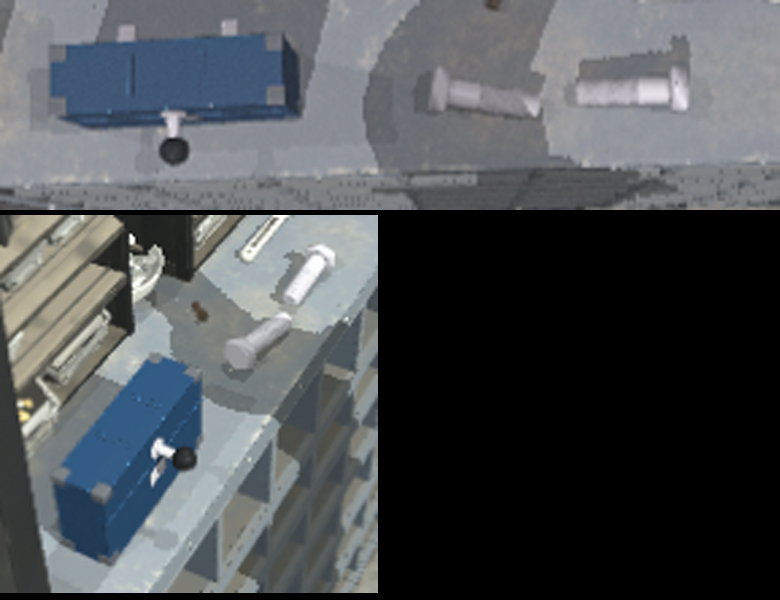

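The crop shows two bolts lying roughly along y. Bolt A has its head at (253,195) and its tip at (290,200); bolt B has its tip at (302,195) and its head at (340,195). The knob is at (168,215) in the top view and (228,240) in the side view. No third bolt is visible.

Run:
```python
from h import *
np.set_printoptions(precision=1,suppress=True)
T=lambda u,v:(110+u/3,165+v/3)
S=lambda u,v:(160+u/2.7,150+(v-215)/2.7)
print("knob",tri(S(184,459),T(174,150)))
print("lid top corners z108",[atz("top",T(*p),108)[:2] for p in((50,47),(283,33),(53,116),(282,105))])
print("BL corner tri",tri(S(155,358),T(283,33)),tri(S(57,478),T(50,47)))
print("A head",atz("top",T(430,89),18),atz("top",T(540,105),12),"tri mid-ends",tri(S(240,354),T(431,88)),tri(S(288,317),T(541,105)))
print("B head",atz("top",T(689,90),18),atz("top",T(577,91),12),"tri",tri(S(325,252),T(686,89)),tri(S(290,300),T(578,91)))
```

```text
knob (array([409.9, 220.8,  82. ]), np.float64(0.10459866349845015))
lid top corners z108 [array([495.8, 317.8]), array([500.8, 125.2]), array([438.4, 314.4]), array([441.3, 126.7])]
BL corner tri (array([501. , 125.8,  99.8]), np.float64(0.7095473366537703)) (array([494.1, 317.6, 106.1]), np.float64(0.8719320591794428))
A head [463.9   7.7  18. ] [447.2 -89.2  12. ] tri mid-ends (array([461.9,   6. ,  25.1]), np.float64(0.8413614803720577)) (array([445.6, -90.3,  14.7]), np.float64(0.6129348375549171))
B head [ 455.4 -220.1   18. ] [ 458.7 -122.5   12. ] tri (array([ 454.2, -216.4,   25.7]), np.float64(0.613730891034038)) (array([ 457.9, -123.6,   11.8]), np.float64(0.36889230063758305))
```

Request:
jog_arm([
  [0, 0, -0.01],
  [0, 0, 0],
  [0, 0, 0],
], twist=[10, 10, 5.7], jaw=0.05)

```text
time: 1.18
tool_pos: [227.8, -473.0, 236.9]
tcp_rot: [3.141, -0.0, -0.004]
contact_force: [0.4, 0.2, 0.0]
grip_width: 66.3
finger_force: 0.0
```

Request:
jog_arm([
  [0.029, -0.045, 0],
  [0.029, -0.045, 0],
  [0.029, -0.045, 0],
  [0.029, -0.045, 0],
  [0.029, -0.045, 0],
  [0.029, -0.045, 0],
  [0, -0.05, 0],
  [0, -0.05, 0],
  [0, -0.05, 0],
  [0, -0.05, 0],
], twist=[0, 0, 0, 0, 0, 0, 0, 0, 0, 0])

```text
time: 2.42
tool_pos: [401.6, -1.4, 236.9]
tcp_rot: [3.141, -0.001, -0.0]
contact_force: [0.3, -0.4, 0.1]
grip_width: 50.3
finger_force: 0.0
```

Request:
jog_arm([
  [0, -0.05, 0],
  [0, -0.05, 0],
  [0, -0.05, 0],
  [0, -0.05, 0],
  [0, -0.02, 0],
  [0, 0, 0],
  [0, 0, 0],
], twist=[0, 0, 0, 0, 0, 0, 0])

```text
time: 3.3
tool_pos: [401.6, 216.4, 236.6]
tcp_rot: [3.141, 0.0, 0.0]
contact_force: [-0.9, 0.3, -0.2]
grip_width: 49.9
finger_force: 0.0
```

Request:
jog_arm([
  [0.0085, -0.0045, 0.04],
  [0, 0, 0.045],
  [0, 0, 0.045],
  [0, 0, 0.043],
  [0, 0, 0],
], twist=[0, 0, 0, 0, 0])

```text
time: 3.92
tool_pos: [408.4, 219.7, 61.7]
tcp_rot: [3.139, 0.006, -0.001]
contact_force: [-0.5, -0.7, 0.4]
grip_width: 50.0
finger_force: 0.0
```

Request:
jog_arm([
  [0, 0, 0],
  [0, 0, 0],
  [0, 0, 0],
  [0, 0, 0],
  [0, 0, 0],
], twist=[0, 0, 0, 0, 0], jaw=0.023)

```text
time: 4.55
tool_pos: [410.9, 221.7, 64.8]
tcp_rot: [-3.141, -0.002, 0.001]
contact_force: [-1.0, -0.6, 7.0]
grip_width: 23.4
finger_force: 26.9
```

Request:
jog_arm([
  [0.0015, 0, -0.008],
  [0.002, 0, -0.0075],
  [0.003, 0, -0.0075],
  [0.003, 0, -0.007],
  [0.004, 0, -0.007],
  [0.0045, 0, -0.0063],
  [0.005, -0.0005, -0.006],
  [0.0057, -0.0005, -0.0057],
  [0.006, 0, -0.005],
  [0.0066, 0, -0.0046],
], twist=[0, 0, 0, 0, 0, 0, 0, 0, 0, 0])

```text
time: 5.8
tool_pos: [451.3, 222.4, 128.7]
tcp_rot: [3.141, 0.001, 0.0]
contact_force: [-3.5, 2.5, 0.4]
grip_width: 23.2
finger_force: 27.2
```

Request:
jog_arm([
  [0.007, 0, -0.004],
  [0.0071, 0, -0.0033],
  [0.0075, 0, -0.0027],
  [0.0077, -0.0005, -0.0021],
  [0.0078, 0, -0.0013],
  [0.0079, 0, -0.0007],
  [0, 0, 0],
], twist=[0, 0, 0, 0, 0, 0, 0])

```text
time: 6.68
tool_pos: [498.0, 223.3, 142.9]
tcp_rot: [-3.141, -0.003, -0.0]
contact_force: [-0.2, 3.3, 5.5]
grip_width: 23.5
finger_force: 24.8
```

Request:
jog_arm([
  [0.0079, 0, 0.0002],
  [0.0079, 0, 0.0007],
  [0.0055, 0, 0.001],
  [0, 0, 0],
], twist=[0, 0, 0, 0])

```text
time: 7.18
tool_pos: [519.4, 223.8, 141.4]
tcp_rot: [-3.14, -0.004, 0.0]
contact_force: [1.6, 5.4, 6.7]
grip_width: 23.4
finger_force: 27.3
```

Request:
jog_arm([
  [0, 0, 0],
  [0, 0, 0],
  [0, 0, 0],
  [0, 0, -0.02],
  [0, 0, -0.045],
  [0, 0, -0.045],
  [-0.03, 0.04, -0.01],
  [-0.03, 0.05, 0],
  [0, 0.06, 0],
  [0, 0.06, 0],
], twist=[0, 0, 0, 0, 0, 0, 0, 0, 0, 0], jaw=0.06)

```text
time: 8.43
tool_pos: [457.1, 11.4, 260.7]
tcp_rot: [3.141, -0.001, 0.001]
contact_force: [0.8, 0.2, -0.5]
grip_width: 59.8
finger_force: 0.0
```

Request:
jog_arm([
  [0, 0, 0],
  [0, 0, 0],
  [0, 0, 0],
  [0, 0, 0],
  [0, 0, 0],
  [0, 0, 0],
  [0, 0, 0],
  [0, 0, 0],
  [0, 0, 0],
  [0, 0, 0],
], twist=[-10, -10, -10, -10, -10, -10, -10, -10.3, 0, 0])

```text
time: 9.68
tool_pos: [457.7, 13.0, 260.4]
tcp_rot: [-3.141, 0.0, 1.398]
contact_force: [1.1, 0.5, -0.0]
grip_width: 60.2
finger_force: 0.0
```

Run:
```python
from h import *
s=bot.capture("side");t=bot.capture("top")
o=np.zeros((600,780,3),np.uint8);o[:270]=cv2.resize(t[145:235,110:370],None,fx=3,fy=3,interpolation=2)
o[275:600,:325]=cv2.resize(s[150:280,160:290],None,fx=2.5,fy=2.5,interpolation=2);cv2.imwrite("pics/c1.png",o)
```

```text
(no output)
```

View pics/c1.png

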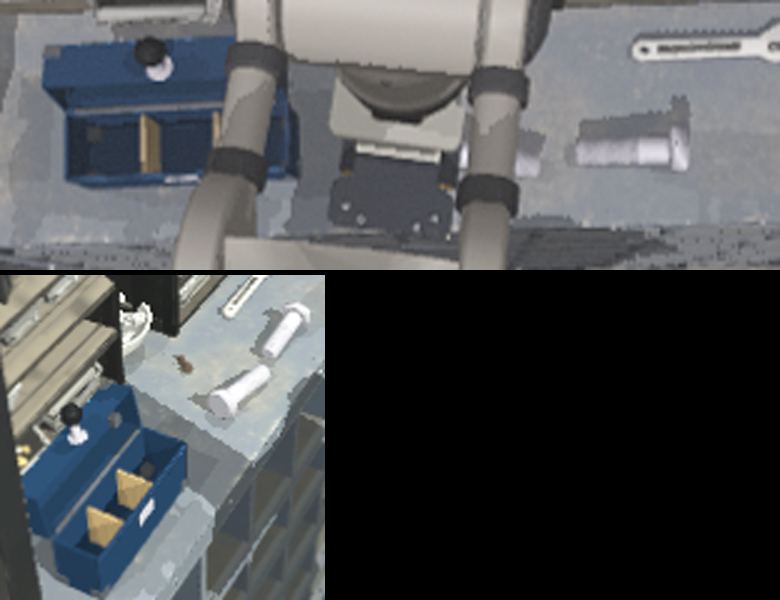

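The lid rests open behind the chest, with the knob at crop (150,55) and three empty cells visible. Both bolts lie where they were.

Request:
jog_arm([
  [-0.046, 0.0033, 0],
  [-0.045, 0.0033, 0],
  [0, 0, 0.06],
  [0, 0, 0.06],
  [0, 0, 0.06],
  [0, 0, 0.05],
  [0, 0, 0.015],
  [0, 0, 0.006],
  [0, 0, 0],
  [0, 0, 0],
], twist=[0, 0, 0, 0, 0, 0, 0, 0, 0, 0])

```text
time: 11.02
tool_pos: [449.7, -78.0, 10.4]
tcp_rot: [3.14, 0.0, 1.401]
contact_force: [0.4, 0.8, 0.4]
grip_width: 59.9
finger_force: 0.0
```

Request:
jog_arm([
  [0, 0, 0],
  [0, 0, 0],
  [0, 0, 0],
  [0, 0, 0],
  [0, 0, 0],
  [0, 0, 0],
], twist=[0, 0, 0, 0, 0, 0], jaw=0.026)

```text
time: 11.78
tool_pos: [449.0, -77.8, 9.5]
tcp_rot: [3.142, 0.0, 1.402]
contact_force: [-0.4, 0.0, -0.7]
grip_width: 26.0
finger_force: 0.0
```

Request:
jog_arm([
  [0, 0, 0.003],
  [0, 0, 0.003],
  [0, 0, 0],
  [0, 0, 0],
], twist=[0, 0, 0, 0], jaw=0.0242)

```text
time: 12.28
tool_pos: [448.8, -77.8, 3.4]
tcp_rot: [-3.141, 0.0, 1.402]
contact_force: [-0.1, -0.7, -0.1]
grip_width: 23.9
finger_force: 0.8
```

Request:
jog_arm([
  [0, 0, 0],
  [0, 0, 0],
], twist=[0, 0], jaw=0.0236)

```text
time: 12.52
tool_pos: [449.0, -77.8, 3.5]
tcp_rot: [3.141, 0.0, 1.402]
contact_force: [1.0, -0.1, -1.3]
grip_width: 23.7
finger_force: 8.7
```

Request:
jog_arm([
  [0.001, 0, -0.0048],
  [0.001, 0, -0.0047],
  [0.0025, 0, -0.007],
  [0.0026, 0, -0.007],
  [0.0036, 0, -0.0066],
  [0.0039, 0, -0.0064],
  [0, 0, 0],
], twist=[0, 0, 0, 0, 0, 0, 0])

```text
time: 13.4
tool_pos: [451.7, -63.1, 40.5]
tcp_rot: [3.141, 0.0, 1.402]
contact_force: [0.0, -2.0, -0.8]
grip_width: 23.5
finger_force: 7.8
```

Run:
```python
from h import *
s=bot.capture("side");crop("side",s,(200,100,340,240),4,"pics/c2.png")
```

```text
(no output)
```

View pics/c2.png

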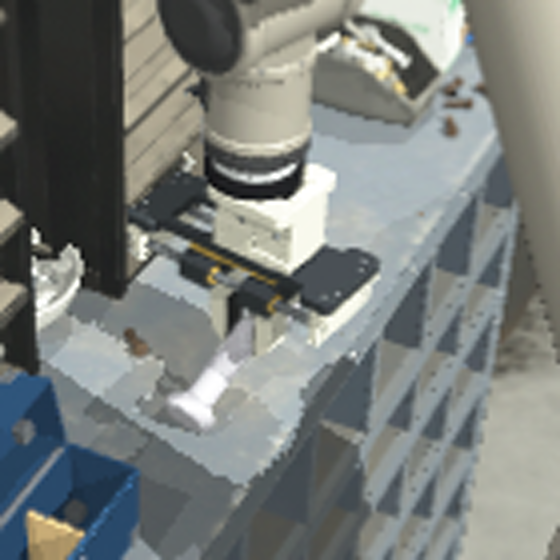

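The bolt hangs tilted between the pads at crop (215,375), with its head at (190,410) still on the bench, so the pivot works.

Request:
jog_arm([
  [0.0046, 0, -0.006],
  [0.0051, 0, -0.0054],
  [0.0055, 0, -0.005],
  [0.0059, 0, -0.0047],
  [0.0063, 0, -0.004],
  [0.0067, 0, -0.0035],
  [0.007, 0, -0.0028],
  [0.0071, 0, -0.0023],
  [0.0073, 0, -0.0016],
  [0.0074, 0, -0.001],
], twist=[0, 0, 0, 0, 0, 0, 0, 0, 0, 0])

```text
time: 14.7
tool_pos: [462.4, -0.8, 76.6]
tcp_rot: [3.141, -0.0, 1.402]
contact_force: [0.2, -1.2, 4.7]
grip_width: 23.4
finger_force: 8.0
```

Request:
jog_arm([
  [0.0075, 0, -0.0003],
  [0.005, 0, 0],
  [0.0043, 0, 0.0004],
  [0.004, 0, 0.0005],
  [0.0037, 0, 0.0006],
  [0, 0, 0],
], twist=[0, 0, 0, 0, 0, 0])

```text
time: 15.45
tool_pos: [466.5, 23.6, 75.3]
tcp_rot: [3.141, -0.001, 1.402]
contact_force: [1.9, 0.5, 4.5]
grip_width: 23.6
finger_force: 8.2
```

Run:
```python
from h import *
s=bot.capture("side");crop("side",s,(200,100,340,240),4,"pics/c3.png")
```

```text
(no output)
```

View pics/c3.png

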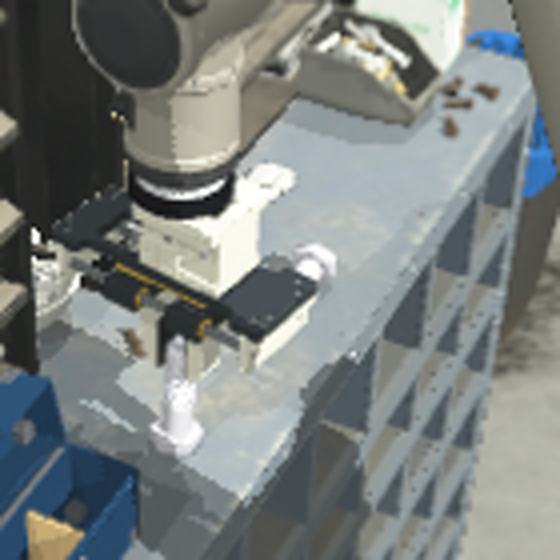

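Bolt A stands upright at crop (177,390), with its head at (177,432). Releasing it.

Request:
jog_arm([
  [0, 0, 0],
  [0, 0, 0],
  [0, 0, 0],
], twist=[0, 0, 0], jaw=0.026)

```text
time: 15.88
tool_pos: [465.8, 22.9, 74.8]
tcp_rot: [-3.141, -0.0, 1.402]
contact_force: [0.7, 0.3, -0.9]
grip_width: 25.6
finger_force: 0.3
```

Request:
jog_arm([
  [0, 0, 0],
  [0, 0, 0],
  [0, 0, 0],
  [0, 0, -0.03],
  [0, 0, -0.05],
  [0, 0, -0.05],
  [0, 0, 0],
  [0, 0, 0],
], twist=[0, 0, 0, 0, 0, 0, 0, 0], jaw=0.055)

```text
time: 16.88
tool_pos: [465.6, 22.8, 204.5]
tcp_rot: [-3.141, 0.0, 1.402]
contact_force: [-0.4, -0.5, 0.0]
grip_width: 54.8
finger_force: 0.0
```

Request:
jog_arm([
  [0, 0, 0],
  [-0.053, -0.0007, 0],
  [-0.053, -0.0007, 0],
  [-0.052, -0.0008, 0],
  [0, 0, 0.05],
  [0, 0, 0.05],
  [0, 0, 0.05],
  [0, 0, 0.04],
  [0, 0, 0.008],
  [0, 0, 0],
], twist=[-7.7, 0, 0, 0, 0, 0, 0, 0, 0, 0])

```text
time: 18.12
tool_pos: [458.1, -134.9, 6.8]
tcp_rot: [-3.14, -0.001, 1.536]
contact_force: [0.7, -0.3, 0.5]
grip_width: 54.5
finger_force: 0.0
```

Request:
jog_arm([
  [0, 0, 0.003],
  [0, 0, 0],
  [0, 0, 0],
  [0, 0, 0],
  [0, 0, 0],
  [0, 0, 0],
], twist=[0, 0, 0, 0, 0, 0], jaw=0.0242)

```text
time: 18.88
tool_pos: [458.9, -135.2, 4.3]
tcp_rot: [3.141, 0.0, 1.536]
contact_force: [0.8, -0.3, 1.2]
grip_width: 24.2
finger_force: 0.7
```

Request:
jog_arm([
  [0, 0, 0],
  [0, 0, 0],
  [0, 0, 0],
], twist=[0, 0, 0], jaw=0.0236)

```text
time: 19.25
tool_pos: [458.9, -135.2, 4.3]
tcp_rot: [3.141, 0.0, 1.536]
contact_force: [2.1, 1.0, 1.9]
grip_width: 23.6
finger_force: 9.0
```

Same arc, with the head now toward −x of the tool.

Request:
jog_arm([
  [-0.001, 0, -0.0048],
  [-0.001, 0, -0.0047],
  [-0.0025, 0, -0.007],
  [-0.0026, 0, -0.007],
  [-0.0036, 0, -0.0066],
  [-0.0039, 0, -0.0064],
  [-0.0046, 0, -0.006],
  [-0.0051, 0, -0.0054],
  [-0.0055, 0, -0.005],
  [-0.0059, 0, -0.0047],
], twist=[0, 0, 0, 0, 0, 0, 0, 0, 0, 0])

```text
time: 20.5
tool_pos: [457.2, -171.1, 62.0]
tcp_rot: [3.142, 0.0, 1.536]
contact_force: [1.0, 0.6, -2.4]
grip_width: 23.8
finger_force: 8.4
```

Request:
jog_arm([
  [-0.0063, 0, -0.004],
  [-0.0067, 0, -0.0035],
  [-0.007, 0, -0.0028],
  [-0.0071, 0, -0.0023],
  [-0.0073, 0, -0.0016],
  [-0.0074, 0, -0.001],
  [-0.0075, 0, -0.0003],
  [-0.005, 0, 0],
  [-0.0043, 0, 0.0004],
  [-0.004, 0, 0.0005],
], twist=[0, 0, 0, 0, 0, 0, 0, 0, 0, 0])

```text
time: 21.75
tool_pos: [455.2, -233.7, 76.4]
tcp_rot: [3.141, 0.0, 1.536]
contact_force: [-0.1, -0.8, 2.2]
grip_width: 24.1
finger_force: 7.9
```

Request:
jog_arm([
  [-0.0035, 0, 0.0005],
  [0, 0, 0],
  [0, 0, 0],
], twist=[0, 0, 0])

```text
time: 22.12
tool_pos: [455.0, -236.9, 75.9]
tcp_rot: [3.141, 0.0, 1.536]
contact_force: [1.1, -0.5, 2.6]
grip_width: 23.5
finger_force: 7.9
```

Run:
```python
from h import *
s=bot.capture("side");crop("side",s,(200,100,340,240),4,"pics/c4.png")
```

```text
(no output)
```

View pics/c4.png

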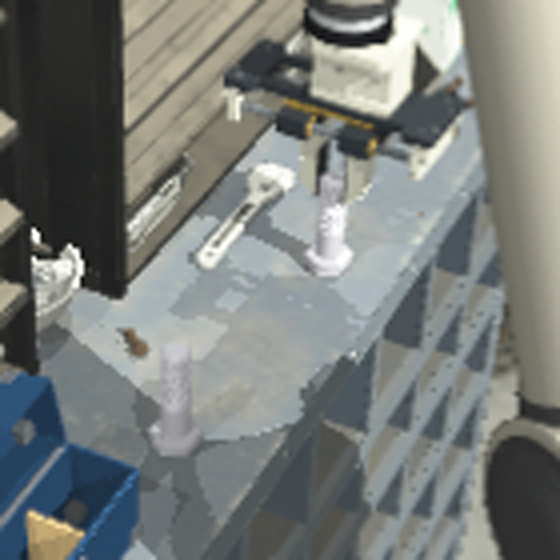

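Both bolts stand: A at crop (177,400), B at (330,225). Releasing B and looking from clear.

Request:
jog_arm([
  [0, 0, 0],
  [0, 0, 0],
  [0, 0, 0],
], twist=[0, 0, 0], jaw=0.026)

```text
time: 22.55
tool_pos: [454.7, -236.5, 75.6]
tcp_rot: [-3.141, -0.0, 1.536]
contact_force: [-0.1, 0.2, -0.6]
grip_width: 26.0
finger_force: 0.0
```

Request:
jog_arm([
  [0, 0, 0],
  [0, 0, 0],
  [0, 0, -0.03],
  [0, 0, -0.05],
  [0, 0, -0.05],
  [0, 0, 0],
  [0, 0, 0],
  [0, 0, 0],
  [0, 0, 0],
  [0, 0, 0],
], twist=[0, 0, 0, 0, 0, 0, 0, 0, 0, 0], jaw=0.05)

```text
time: 23.8
tool_pos: [454.8, -236.7, 205.2]
tcp_rot: [-3.141, -0.001, 1.536]
contact_force: [-0.3, -0.6, 0.6]
grip_width: 50.0
finger_force: 0.0
```

Request:
jog_arm([
  [-0.05, 0, 0],
  [-0.05, 0, 0],
  [-0.05, 0, 0],
  [-0.05, 0, 0],
  [0, 0, 0],
  [0, 0, 0],
  [0, 0, 0],
  [0, 0, 0],
  [0, 0, 0],
  [0, 0, 0],
], twist=[10, 10, 10, 10, 10, 10, 10, 10, 6.5, 0])

```text
time: 25.05
tool_pos: [397.6, -424.4, 205.5]
tcp_rot: [-3.141, 0.0, 0.028]
contact_force: [0.1, -0.0, -1.1]
grip_width: 50.2
finger_force: 0.0
```

Run:
```python
from h import *
np.set_printoptions(precision=1,suppress=True)
print(bot.get_obs()["tool_pos"],bot.get_obs()["tcp_rot"])
s=bot.capture("side");t=bot.capture("top")
for n in("side","top"):
    for l in("bolt1_mid","chest_mid"):
        for d in bot.find_in(n,l): print(n,l,np.array(d["bbox"]),round(d["confidence"],2))
o=np.zeros((600,800,3),np.uint8);o[:200]=cv2.resize(t[150:225,110:410],None,fx=8/3,fy=8/3,interpolation=2)
o[200:600,:560]=cv2.resize(s[140:280,165:361],None,fx=20/7,fy=20/7,interpolation=2);cv2.imwrite("pics/c5.png",o)
```

```text
[ 397.6 -424.4  205.5] [-3.1  0.   0. ]
side bolt1_mid [243.6 199.8  15.1  24.6] 0.66
side bolt1_mid [202.3 236.   72.2  86.2] 0.22
side chest_mid [202.6 232.7  63.9  85.3] 0.94
top bolt1_mid [244.3 194.1  15.3  16.1] 0.63
top bolt1_mid [168.2 183.9  87.3  53.1] 0.49
top chest_mid [165.9 182.9  85.7  53.5] 0.72
```

View pics/c5.png

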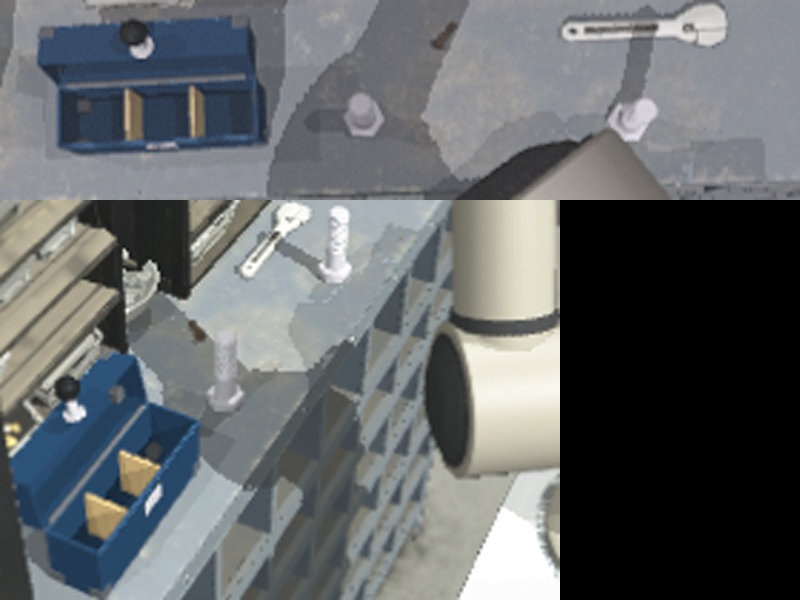

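Both bolts stand together: A's tip is at top crop (362,105) and B's at (645,108). The chest is open, with its partitions at crop (133,113) and (197,110).

```bash
cat >> h.py <<'E'
def rim_fit(pts,z=70,x0=(470,221,0.02)):
    # pts: list of (cam,uv,(lx,ly,lz)) corner points in chest frame, lz over bench
    def f(q):
        c,s=np.cos(q[2]),np.sin(q[2])
        return np.concatenate([proj(n,(q[0]+c*l[0]-s*l[1],q[1]+s*l[0]+c*l[1],l[2]))-uv for n,uv,l in pts])
    r=least_squares(f,x0,x_scale=(1,1,.01));return r.x,r.fun
E
python3 - <<'E'
from h import *
np.set_printoptions(precision=1,suppress=True)
T=lambda u,v:np.array((110+u*.375,150+v*.375))
S=lambda u,v:np.array((165+u*.35,140+(v-200)*.35))
print("A",tri(S(226,336),T(361,104)),atz("top",T(361,104),96),"head",atz("top",T(364,118),7))
print("B",tri(S(340,211),T(644,108)),atz("top",T(644,108),96),"head",atz("top",T(632,123),7))
x,r=rim_fit([("top",T(62,150),(-29,96,70)),("top",T(264,141),(-29,-96,70)),("side",S(100,566),(-29,96,70)),("side",S(199,421),(-29,-96,70)),("side",S(147,402),(29,-96,70)),
 ("top",T(130,92),(26,31.5,58)),("top",T(197,89),(26,-31.5,58))])
print(x,r); x[2]
c,s=np.cos(x[2]),np.sin(x[2])
for k in(-63,0,63): print("cell",x[0]-s*k,x[1]+c*k)
E
```

```text
A (array([466.8,  25.5,  94.8]), np.float64(0.22239780737857018)) [467.   25.6  96. ] head [467.3  26.2   7. ]
B (array([ 453.2, -233.9,   99.3]), np.float64(0.5185962618371036)) [ 454.6 -234.4   96. ] head [ 453.3 -241.5    7. ]
[467.4 220.1   0. ] [-1.1  0.3 -1.6 -0.8  1.  -4.   0.9 -0.6  1.3 -0.4 -0.7  0.  -1.5 -0.3]
cell 469.1675466269473 157.17163717092745
cell 467.4437661233581 220.1480500631798
cell 465.7199856197689 283.12446295543214
```

Request:
jog_arm([
  [0.0088, -0.0497, 0],
  [0.0088, -0.0497, 0],
  [0.0088, -0.0497, 0],
  [0.0088, -0.0497, 0],
  [0.0088, -0.0497, 0],
  [0.0088, -0.0497, 0],
  [0.0088, -0.0497, 0],
  [0.0088, -0.0497, 0],
  [0.0088, -0.0497, 0],
  [0, 0, 0],
], twist=[0, 0, 0, 0, 0, 0, 0, 0, 0, 0])

```text
time: 26.6
tool_pos: [465.0, 27.6, 206.0]
tcp_rot: [-3.141, -0.0, 0.032]
contact_force: [-0.5, -0.1, -0.0]
grip_width: 50.0
finger_force: 0.0
```

Request:
jog_arm([
  [0, 0, 0.03],
  [0, 0, 0.03],
  [0, 0, 0.03],
  [0, 0, 0.03],
  [0, 0, 0.021],
  [0, 0, 0],
  [0, 0, 0],
  [0, 0, 0],
], twist=[0, 0, 0, 0, 0, 0, 0, 0])

```text
time: 27.6
tool_pos: [465.7, 24.4, 65.8]
tcp_rot: [3.141, -0.002, 0.026]
contact_force: [-0.1, -0.4, 0.1]
grip_width: 49.8
finger_force: 0.0
```

Request:
jog_arm([
  [0, 0, 0],
  [0, 0, 0],
  [0, 0, 0],
  [0, 0, 0],
  [0, 0, 0],
], twist=[0, 0, 0, 0, 0], jaw=0.0242)

```text
time: 28.22
tool_pos: [465.0, 25.0, 64.9]
tcp_rot: [-3.141, -0.0, 0.026]
contact_force: [-0.5, 3.0, 2.6]
grip_width: 24.5
finger_force: 3.8
```

Request:
jog_arm([
  [0, 0, 0],
  [0, 0, 0],
  [0, 0, 0],
  [0, 0, -0.015],
  [0, 0, -0.025],
  [0, 0, -0.025],
  [0, 0, -0.025],
  [0, 0, 0],
], twist=[0, 0, 0, 0, 0, 0, 0, 0], jaw=0.02)

```text
time: 29.22
tool_pos: [465.7, 24.5, 155.6]
tcp_rot: [3.141, -0.003, 0.026]
contact_force: [0.3, 0.5, -4.2]
grip_width: 23.7
finger_force: 29.9
```

Request:
jog_arm([
  [0.001, -0.025, 0],
  [0.001, -0.035, 0],
  [0.001, -0.04, 0],
  [0.001, -0.04, 0],
  [0.001, -0.035, 0],
  [0, -0.0207, 0],
  [0, 0, 0],
  [0, 0, 0],
], twist=[0, 0, 0, 0, 0, 0, 0, 0])

```text
time: 30.22
tool_pos: [464.2, 219.8, 153.5]
tcp_rot: [3.14, 0.002, 0.026]
contact_force: [0.6, 1.0, -5.1]
grip_width: 23.2
finger_force: 30.0
```

Run:
```python
from h import *
np.set_printoptions(precision=1,suppress=True)
s=bot.capture("side");t=bot.capture("top");print(bot.get_obs()["tool_pos"])
for n in("side","top"):
    for l in("bolt1_mid","chest_mid"):
        for d in bot.find_in(n,l): print(n,l,np.array(d["bbox"]),round(d["confidence"],2))
o=np.zeros((600,800,3),np.uint8);o[:200]=cv2.resize(t[150:225,110:410],None,fx=8/3,fy=8/3,interpolation=2)
o[200:600,:560]=cv2.resize(s[180:280,150:290],None,fx=4,fy=4,interpolation=2);cv2.imwrite("pics/c6.png",o)
```

```text
[464.6 219.6 154.2]
side bolt1_mid [208.4 224.2  17.1  25.3] 0.64
side bolt1_mid [202.4 243.6  64.1  62. ] 0.38
side chest_mid [202.3 243.5  60.7  63.7] 0.78
side chest_mid [186.9 235.   36.7  42.4] 0.18
top chest_mid [171.8 182.8  77.5  48.9] 0.57
```

View pics/c6.png

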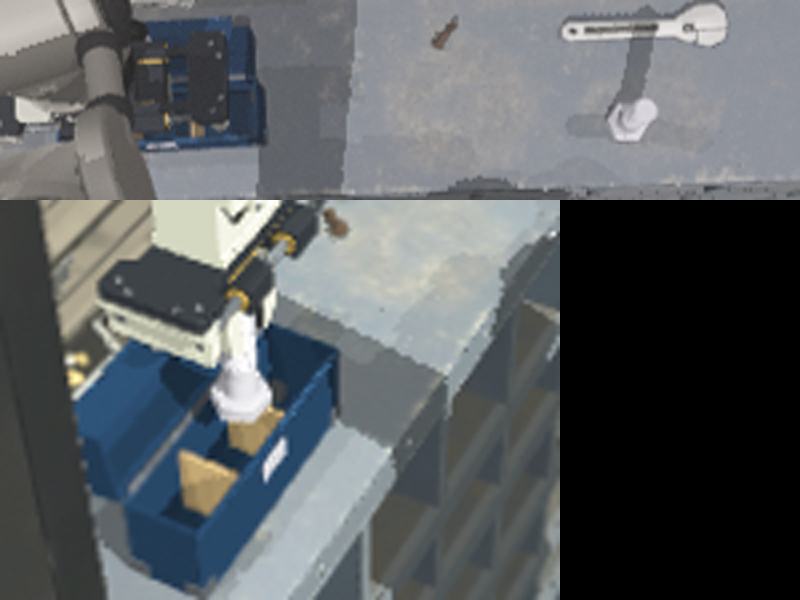

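The bolt hangs upright over the middle cell at side crop (242,385), and the partitions are at (255,425) and (205,480). I'll check this against the projections.

Run:
```python
from h import *
np.set_printoptions(precision=1,suppress=True)
S=lambda u,v:np.array((150+u/4,180+(v-200)/4))
T=lambda u,v:np.array((110+u*.375,150+v*.375))
I=lambda p:((p-[150,180])*4+[0,200]).round()
x,r=rim_fit([("side",S(200,520),(-29,96,70)),("side",S(338,350),(-29,-96,70)),("side",S(275,325),(29,-96,70)),("side",S(128,490),(29,96,70)),("top",T(264,141),(-29,-96,70)),("top",T(62,150),(-29,96,70))])
print(x,r)
for q in((467.5,220.3,.027),x):
  c,s=np.cos(q[2]),np.sin(q[2])
  for l in((-29,96,70),(-29,-96,70),(29,-96,70),(29,96,70),(-26,31.5,58),(26,31.5,58),(-26,-31.5,58)): print(l,I(proj("side",(q[0]+c*l[0]-s*l[1],q[1]+s*l[0]+c*l[1],l[2]))))
for b in((466.7,219.7,90),(466.7,219.7,105)):print("boltpred",I(proj("side",b)))
im=cv2.imread("pics/c6.png")
```

```text
[469.3 215.8   0. ] [ 0.3  2.5  1.9 -1.4  0.2 -1.9 -0.5  1.6 -0.1 -0.6  0.3 -1.5]
(-29, 96, 70) [204. 537.]
(-29, -96, 70) [342. 347.]
(29, -96, 70) [271. 321.]
(29, 96, 70) [127. 504.]
(-26, 31.5, 58) [250. 479.]
(26, 31.5, 58) [184. 452.]
(-26, -31.5, 58) [296. 417.]
(-29, 96, 70) [201. 530.]
(-29, -96, 70) [346. 344.]
(29, -96, 70) [276. 317.]
(29, 96, 70) [126. 497.]
(-26, 31.5, 58) [250. 473.]
(26, 31.5, 58) [185. 446.]
(-26, -31.5, 58) [297. 413.]
boltpred [239. 402.]
boltpred [238. 387.]
```

Request:
jog_arm([
  [0.001, 0, 0.015],
  [0, 0, 0.015],
  [0, 0, 0.015],
  [0, 0, 0.015],
  [0, 0, 0],
], twist=[0, 0, 0, 0, 0])

```text
time: 31.15
tool_pos: [464.8, 220.3, 93.2]
tcp_rot: [3.141, 0.003, 0.026]
contact_force: [0.2, -0.7, -3.6]
grip_width: 23.3
finger_force: 30.0
```

Request:
jog_arm([
  [0, 0, 0.008],
  [0, 0, 0.008],
  [0, 0, 0.006],
  [0, 0, 0.004],
  [0, 0, 0],
], twist=[0, 0, 0, 0, 0])

```text
time: 31.78
tool_pos: [465.7, 220.5, 68.5]
tcp_rot: [3.141, 0.0, 0.026]
contact_force: [0.3, -0.1, -4.4]
grip_width: 23.3
finger_force: 30.0
```

Request:
jog_arm([
  [0, 0, 0.001],
  [0, 0, 0],
  [0, 0, 0],
], twist=[0, 0, 0])

```text
time: 32.15
tool_pos: [465.9, 220.6, 67.9]
tcp_rot: [3.142, -0.0, 0.026]
contact_force: [-0.5, 0.3, -4.6]
grip_width: 23.4
finger_force: 30.0
```

Request:
jog_arm([
  [0, 0, 0],
  [0, 0, 0],
  [0, 0, 0],
  [0, 0, -0.02],
  [0, 0, -0.04],
  [0, 0, -0.05],
  [0, 0, -0.03],
  [0, 0, 0],
], twist=[0, 0, 0, 0, 0, 0, 0, 0], jaw=0.034)

```text
time: 33.15
tool_pos: [467.1, 221.0, 210.4]
tcp_rot: [-3.14, -0.006, 0.026]
contact_force: [-0.2, -0.4, -0.2]
grip_width: 34.0
finger_force: 0.0
```

Request:
jog_arm([
  [-0.0026, 0.0456, 0],
  [-0.0026, 0.0456, 0],
  [-0.0026, 0.0456, 0],
  [-0.0026, 0.0456, 0],
  [-0.0026, 0.0456, 0],
  [-0.0026, 0.0456, 0],
  [-0.0026, 0.0456, 0],
  [-0.0026, 0.0456, 0],
  [-0.0026, 0.0456, 0],
  [-0.0026, 0.0456, 0],
], twist=[0, 0, 0, 0, 0, 0, 0, 0, 0, 0], jaw=0.054)

```text
time: 34.4
tool_pos: [451.1, -237.1, 206.5]
tcp_rot: [-3.14, 0.002, 0.026]
contact_force: [0.2, 0.4, 0.1]
grip_width: 53.8
finger_force: 0.0
```

Request:
jog_arm([
  [0, 0, 0],
  [0, 0, 0],
  [0, 0, 0.03],
  [0, 0, 0.03],
  [0, 0, 0],
  [0, 0, 0],
], twist=[0, 0, 0, 0, 0, 0])

```text
time: 35.15
tool_pos: [452.5, -235.5, 148.8]
tcp_rot: [3.141, -0.001, 0.028]
contact_force: [-0.2, 0.3, 1.1]
grip_width: 54.1
finger_force: 0.0
```

Run:
```python
from h import *
np.set_printoptions(precision=1,suppress=True)
s=bot.capture("side");t=bot.capture("top");print(bot.get_obs()["tool_pos"])
for n in("side","top"):
    for l in("bolt1_mid","chest_mid"):
        for d in bot.find_in(n,l): print(n,l,np.array(d["bbox"]),round(d["confidence"],2))
o=np.zeros((600,800,3),np.uint8);o[:200]=cv2.resize(t[150:225,110:410],None,fx=8/3,fy=8/3,interpolation=2)
o[200:600,:560]=cv2.resize(s[140:280,165:361],None,fx=20/7,fy=20/7,interpolation=2);cv2.imwrite("pics/c7.png",o)
```

```text
[ 452.6 -236.   149.2]
side bolt1_mid [202.8 235.3  60.8  83.6] 0.7
side bolt1_mid [208.9 238.6  15.7  16.1] 0.61
side chest_mid [203.1 235.1  64.9  84.9] 0.65
top bolt1_mid [172.4 195.   17.2  16.4] 0.79
top bolt1_mid [165.8 182.3  90.2  53.8] 0.38
top chest_mid [166.2 181.9  82.9  51.8] 0.81
```

View pics/c7.png

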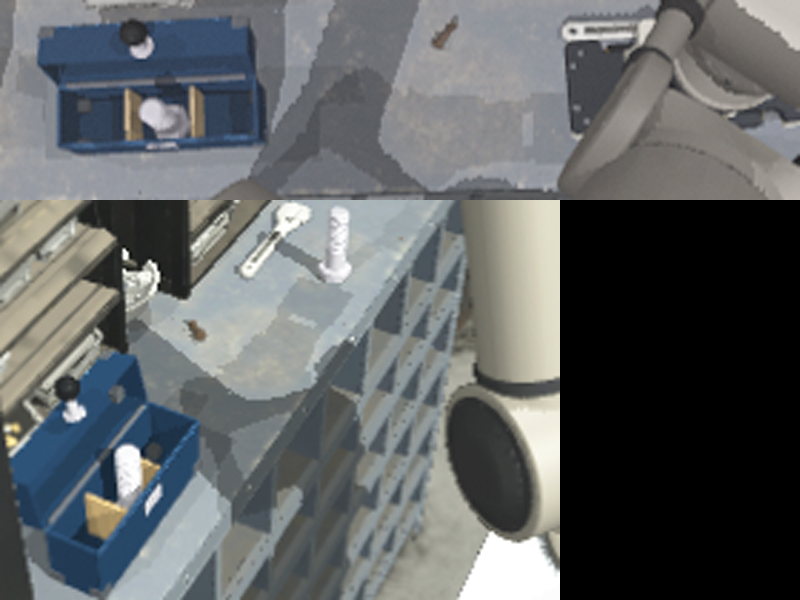

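Bolt A stands in the middle cell, with its tip at top crop (153,105). Bolt B still stands, and the chest has not moved. Now gripping B.

Request:
jog_arm([
  [0, 0, 0.025],
  [0, 0, 0.025],
  [0, 0, 0.02],
  [0, 0, 0.008],
  [0, 0, 0],
  [0, 0, 0],
], twist=[0, 0, 0, 0, 0, 0])

```text
time: 36.2
tool_pos: [452.4, -236.3, 70.7]
tcp_rot: [3.141, -0.001, 0.026]
contact_force: [-0.3, 0.5, -0.2]
grip_width: 53.9
finger_force: 0.0
```

Request:
jog_arm([
  [0, 0, 0],
  [0, 0, 0],
  [0, 0, 0],
  [0, 0, 0],
  [0, 0, 0],
  [0, 0, 0],
], twist=[0, 0, 0, 0, 0, 0], jaw=0.0242)

```text
time: 36.95
tool_pos: [451.9, -235.8, 69.8]
tcp_rot: [-3.141, 0.0, 0.026]
contact_force: [-0.4, 0.9, 1.5]
grip_width: 24.3
finger_force: 0.4
```

Request:
jog_arm([
  [0, 0, 0],
  [0, 0, 0],
  [0, 0, 0],
  [0, 0, -0.015],
  [0, 0, -0.025],
  [0, 0, -0.025],
  [0, 0, -0.025],
  [0, 0, 0],
], twist=[0, 0, 0, 0, 0, 0, 0, 0], jaw=0.02)

```text
time: 37.95
tool_pos: [452.8, -236.8, 161.8]
tcp_rot: [3.139, -0.004, 0.026]
contact_force: [-0.2, -0.1, -3.8]
grip_width: 23.7
finger_force: 30.0
```

Request:
jog_arm([
  [0.0025, -0.03, 0],
  [0.0025, -0.0436, 0],
  [0.0025, -0.0436, 0],
  [0.0025, -0.0436, 0],
  [0.0025, -0.0436, 0],
  [0.0025, -0.0436, 0],
  [0.0025, -0.0436, 0],
  [0.0025, -0.0436, 0],
  [0.0025, -0.0345, 0],
  [0.002, -0.0229, 0],
], twist=[0, 0, 0, 0, 0, 0, 0, 0, 0, 0])

```text
time: 39.2
tool_pos: [465.1, 158.6, 158.6]
tcp_rot: [3.141, 0.002, 0.028]
contact_force: [0.5, -0.9, -4.1]
grip_width: 23.2
finger_force: 30.0
```

Request:
jog_arm([
  [0, 0, 0],
  [0, 0, 0],
  [0, 0, 0],
], twist=[0, 0, 0])

```text
time: 39.58
tool_pos: [465.9, 156.2, 159.5]
tcp_rot: [3.141, 0.001, 0.025]
contact_force: [-0.1, -0.7, -3.4]
grip_width: 23.4
finger_force: 30.0
```

Run:
```python
from h import *
np.set_printoptions(precision=1,suppress=True)
s=bot.capture("side");t=bot.capture("top");o=bot.get_obs();print(o["tool_pos"],o["contact_force"])
for n in("side","top"):
    for l in("bolt1_mid","chest_mid"):
        for d in bot.find_in(n,l): print(n,l,np.array(d["bbox"]),round(d["confidence"],2))
I=lambda p:((p-[150,180])*4+[0,200]).round()
q=(467.5,220.3,.027);c,a=np.cos(q[2]),np.sin(q[2])
for l in((-29,96,70),(-29,-96,70),(29,-96,70),(-26,31.5,58)): print(l,I(proj("side",(q[0]+c*l[0]-a*l[1],q[1]+a*l[0]+c*l[1],l[2]))))
b=o["tool_pos"]+[2.9,0,0]
for d in(26,-55,-70):print("boltpred",d,I(proj("side",b+[0,0,d])))
o=np.zeros((600,800,3),np.uint8);o[:200]=cv2.resize(t[150:225,110:410],None,fx=8/3,fy=8/3,interpolation=2)
o[200:600,:560]=cv2.resize(s[180:280,150:290],None,fx=4,fy=4,interpolation=2);cv2.imwrite("pics/c8.png",o)
```

```text
[466.  156.4 159.7] [-0.7 -0.4 -3.4]
side bolt1_mid [209.4 236.6  10.1  22.7] 0.48
side chest_mid [202.6 236.6  64.4  79.1] 0.75
top chest_mid [171.4 182.2  75.8  51.1] 0.89
(-29, 96, 70) [204. 537.]
(-29, -96, 70) [342. 347.]
(29, -96, 70) [271. 321.]
(-26, 31.5, 58) [250. 479.]
boltpred 26 [280. 240.]
boltpred -55 [284. 328.]
boltpred -70 [284. 343.]
```

View pics/c8.png

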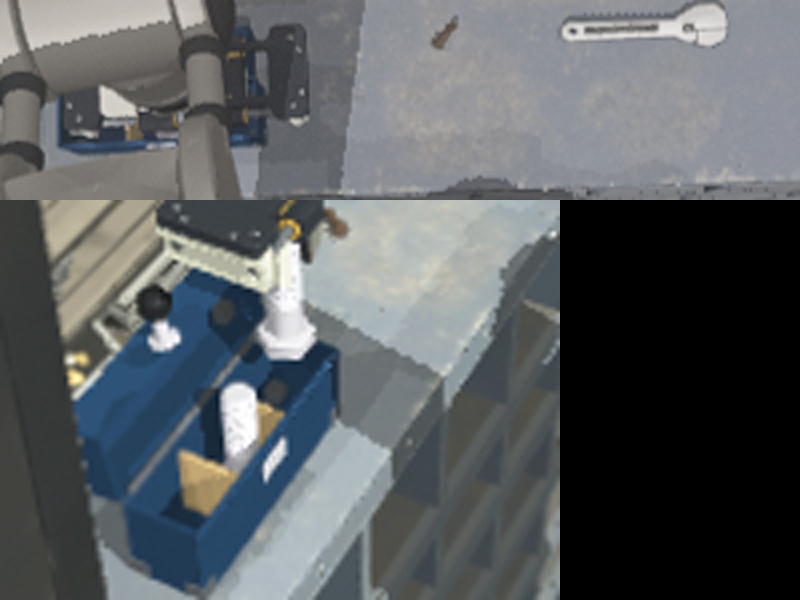

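The bolt hangs over the right-hand cell with its head at (287,335), matching the prediction. The chest has not moved. Lowering.

Request:
jog_arm([
  [0, -0.0005, 0.015],
  [0, 0, 0.015],
  [0, 0, 0.015],
  [0, 0, 0.015],
  [0, 0, 0.008],
  [0, 0, 0],
], twist=[0, 0, 0, 0, 0, 0])

```text
time: 40.62
tool_pos: [465.8, 157.6, 91.5]
tcp_rot: [3.141, 0.001, 0.026]
contact_force: [-0.2, 0.4, -4.9]
grip_width: 23.3
finger_force: 30.0
```

Request:
jog_arm([
  [0, 0, 0.008],
  [0, 0, 0.005],
  [0, 0, 0.003],
  [0, 0, 0.0015],
  [0, 0, 0],
  [0, 0, 0],
], twist=[0, 0, 0, 0, 0, 0])

```text
time: 41.38
tool_pos: [466.1, 157.7, 74.4]
tcp_rot: [3.142, -0.0, 0.026]
contact_force: [1.0, -0.8, -3.3]
grip_width: 23.4
finger_force: 30.0
```

Request:
jog_arm([
  [0, 0, 0.001],
  [0, 0, 0.0004],
  [0, 0, 0],
  [0, 0, 0],
], twist=[0, 0, 0, 0])

```text
time: 41.88
tool_pos: [466.0, 157.7, 72.9]
tcp_rot: [3.142, -0.0, 0.026]
contact_force: [0.7, -0.7, -4.7]
grip_width: 23.2
finger_force: 30.0
```

Request:
jog_arm([
  [0, 0, 0],
  [0, 0, 0],
  [0, 0, 0],
  [0, 0, -0.02],
  [0, 0, -0.04],
  [0, 0, -0.05],
  [0, 0, -0.05],
  [0, 0, -0.02],
  [-0.03, 0.06, 0],
  [-0.03, 0.06, 0],
], twist=[0, 0, 0, 0, 0, 0, 0, 0, 0, 0], jaw=0.034)

```text
time: 43.12
tool_pos: [412.4, 43.6, 253.2]
tcp_rot: [3.141, -0.001, 0.029]
contact_force: [1.3, -1.0, 0.6]
grip_width: 34.0
finger_force: 0.0
```

Request:
jog_arm([
  [-0.0, 0.06, 0],
  [0, 0.06, 0],
  [0, 0.05, 0],
  [0, 0, 0],
  [0, 0, 0],
], twist=[0, 0, 0, 0, 0], jaw=0.05)

```text
time: 43.75
tool_pos: [417.3, -125.0, 252.9]
tcp_rot: [-3.141, 0.0, 0.026]
contact_force: [-0.0, -0.0, -0.2]
grip_width: 50.0
finger_force: 0.0
```

Run:
```python
from h import *
np.set_printoptions(precision=1,suppress=True)
s=bot.capture("side");t=bot.capture("top");o=bot.get_obs();print(o["tool_pos"],o["tcp_rot"])
for n in("side","top"):
    for l in("bolt1_mid","chest_mid"):
        for d in bot.find_in(n,l): print(n,l,np.array(d["bbox"]),round(d["confidence"],2))
I=lambda p:((p-[150,180])*4+[0,200]).round()
for x in (525,):
  k=(x,223,156.6);print("knobpred",I(proj("side",k)),(proj("top",k)-[115,150])*4)
o=np.zeros((600,600,3),np.uint8);o[:200,:440]=cv2.resize(t[150:200,115:225],None,fx=4,fy=4,interpolation=2)
o[200:600,:560]=cv2.resize(s[180:280,150:290],None,fx=4,fy=4,interpolation=2);cv2.imwrite("pics/c9.png",o)
```

```text
[ 417.5 -124.3  253. ] [-3.1 -0.   0. ]
side bolt1_mid [208.9 239.   12.1  20.4] 0.62
side chest_mid [204.6 232.8  63.4  87.9] 0.82
top bolt1_mid [169.4 194.4  19.8  17.4] 0.7
top bolt1_mid [167.2 183.   86.   54.6] 0.16
top chest_mid [167.1 181.4  85.1  50.5] 0.73
knobpred [156. 305.] [180.   53.5]
```

View pics/c9.png

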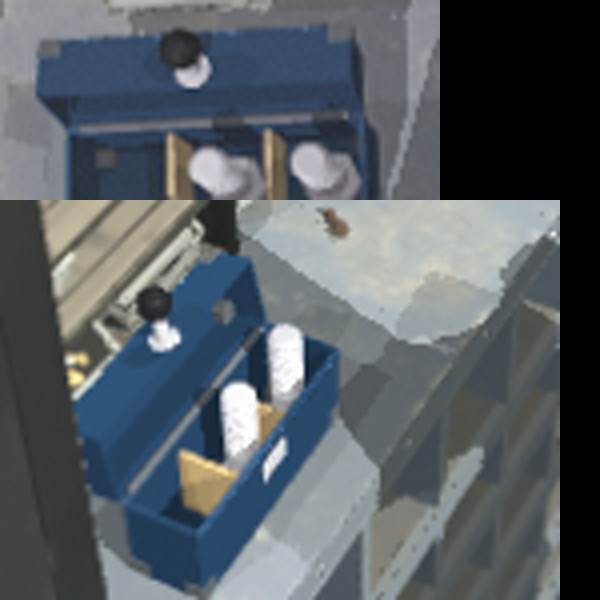

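Both bolts stand in the middle and right-hand cells, with their tips at side crop (238,392) and (286,335). The lid rests open, with the knob at (155,303), as predicted. Next I close the lid.

Request:
jog_arm([
  [0.0147, -0.043, 0],
  [0.0147, -0.043, 0],
  [0.0147, -0.043, 0],
  [0.0147, -0.043, 0],
  [0.0147, -0.043, 0],
  [0.0147, -0.043, 0],
  [0.0147, -0.043, 0],
  [0.0147, -0.0434, 0],
  [0, 0, 0],
  [0, 0, 0],
], twist=[0, 0, 0, 0, 0, 0, 0, 0, 0, 0])

```text
time: 45.3
tool_pos: [525.5, 221.9, 252.6]
tcp_rot: [3.141, 0.001, 0.027]
contact_force: [0.0, -0.6, -0.2]
grip_width: 50.3
finger_force: 0.0
```

Request:
jog_arm([
  [0, 0, 0.04],
  [0, 0, 0.04],
  [0, 0, 0.025],
  [0, 0, 0.008],
  [0, 0, 0],
  [0, 0, 0],
], twist=[0, 0, 0, 0, 0, 0])

```text
time: 46.05
tool_pos: [526.8, 221.8, 141.3]
tcp_rot: [-3.141, -0.002, 0.026]
contact_force: [-0.2, -0.5, 0.4]
grip_width: 49.9
finger_force: 0.0
```

Request:
jog_arm([
  [0, 0, 0],
  [0, 0, 0],
  [0, 0, 0],
  [0, 0, 0],
  [0, 0, 0],
], twist=[0, 0, 0, 0, 0], jaw=0.0235)

```text
time: 46.68
tool_pos: [526.1, 223.8, 140.2]
tcp_rot: [-3.139, -0.001, 0.027]
contact_force: [1.3, 8.9, -0.5]
grip_width: 23.6
finger_force: 16.3
```

Request:
jog_arm([
  [-0.0076, -0.001, -0.0021],
  [-0.0078, -0.0005, -0.0014],
  [-0.0079, 0, -0.0007],
  [-0.0079, 0, 0],
  [-0.0079, 0, 0.0007],
  [-0.0078, 0, 0.0013],
  [-0.0077, 0, 0.0021],
  [-0.0075, 0, 0.0027],
  [-0.0071, 0, 0.0033],
  [-0.007, 0, 0.004],
], twist=[0, 0, 0, 0, 0, 0, 0, 0, 0, 0])

```text
time: 47.92
tool_pos: [449.4, 222.3, 130.7]
tcp_rot: [-3.14, -0.001, 0.026]
contact_force: [-0.1, 8.1, 2.7]
grip_width: 23.9
finger_force: 16.7
```

Request:
jog_arm([
  [-0.0066, 0, 0.0046],
  [-0.006, 0, 0.005],
  [-0.0057, 0, 0.0057],
  [-0.005, 0, 0.006],
  [-0.0045, 0, 0.0063],
  [-0.004, 0, 0.007],
  [0, 0, 0],
], twist=[0, 0, 0, 0, 0, 0, 0])

```text
time: 48.8
tool_pos: [416.8, 221.6, 95.3]
tcp_rot: [-3.14, 0.001, 0.026]
contact_force: [-1.1, 9.7, -0.4]
grip_width: 23.4
finger_force: 16.7
```

Request:
jog_arm([
  [-0.003, -0.001, 0.0072],
  [-0.003, -0.001, 0.0075],
  [-0.002, 0, 0.0075],
  [-0.0015, 0, 0.0075],
  [0, 0, 0.002],
  [0, 0, 0],
], twist=[0, 0, 0, 0, 0, 0])

```text
time: 49.55
tool_pos: [407.9, 221.6, 64.0]
tcp_rot: [3.14, 0.001, 0.027]
contact_force: [-5.6, -3.8, 11.7]
grip_width: 23.8
finger_force: 16.7
```

Request:
jog_arm([
  [0, 0, 0],
  [0, 0, 0],
  [0, 0, 0],
  [0, 0, 0],
  [-0.003, 0, -0.02],
  [-0.003, 0, -0.04],
  [0, 0, -0.05],
  [0, 0, -0.05],
  [0, 0.05, 0],
  [0, 0.05, 0],
], twist=[0, 0, 0, 0, 0, 0, 0, 0, 0, 0], jaw=0.06)

```text
time: 50.8
tool_pos: [405.2, 121.4, 224.3]
tcp_rot: [3.142, -0.002, 0.029]
contact_force: [0.8, 0.0, -0.5]
grip_width: 60.4
finger_force: 0.0
```

Request:
jog_arm([
  [0, 0.05, 0],
  [0, 0.05, 0],
  [0, 0.05, 0],
  [0, 0.05, 0],
  [0, 0.05, 0],
  [0, 0, 0],
  [0, 0, 0],
  [0, 0, 0],
], twist=[0, 0, 0, 0, 0, 0, 0, 0])

```text
time: 51.8
tool_pos: [411.6, -126.6, 223.7]
tcp_rot: [-3.141, 0.0, 0.028]
contact_force: [-0.3, 0.1, -0.5]
grip_width: 59.9
finger_force: 0.0
```

Run:
```python
from h import *
np.set_printoptions(precision=1,suppress=True)
s=bot.capture("side");t=bot.capture("top");o=bot.get_obs();print(o["tool_pos"])
I=lambda p:((p-[150,180])*4+[0,200]).round()
print(I(proj("side",(409.9,220.8,82))),(proj("top",(409.9,220.8,82))-[115,165])*4)
o=np.zeros((600,600,3),np.uint8);o[:200,:440]=cv2.resize(t[165:215,115:225],None,fx=4,fy=4,interpolation=2)
o[200:600,:560]=cv2.resize(s[180:280,150:290],None,fx=4,fy=4,interpolation=2);cv2.imwrite("pics/c10.png",o)
```

```text
[ 411.7 -126.7  223.8]
[312. 441.] [212.2 200.4]
```

View pics/c10.png

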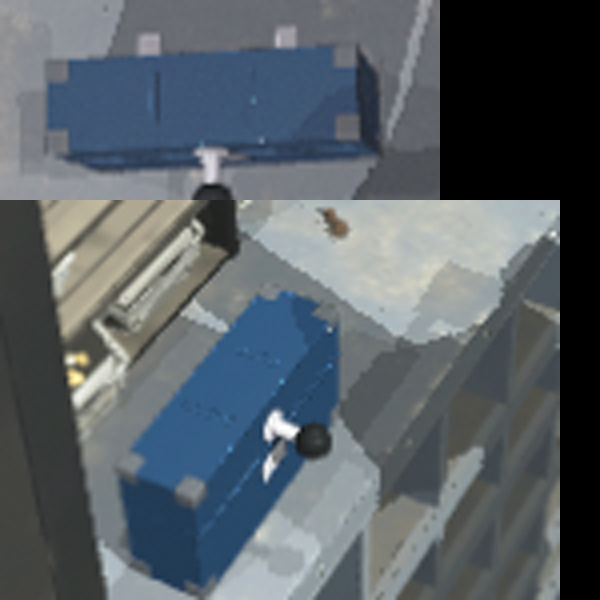

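The lid is shut, with the knob at side crop (314,440) matching the original shut position (312,441). The robot is clear.

```bash
python3 -c "
from plant import bot
print(bot.close_job())"
```

```text
the job is handed in; nothing more can be done
None
```

I found two bolts on the bench, stood both on their heads together, boxed them upright in the middle and right-hand compartments, shut the lid, and handed the job in at about 52 s; no verdict was returned.

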